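# Hang up the UV lamp and the weighing basket at the evidence counter

### The job

Clear the evidence counter after weighing: hang the yellow UV lamp and the steel weighing basket by their handles on the two empty hooks of the rail, one on each hook in whichever way suits, so that both hang level, still and clear of what is beside them. Leave the white pail on its hook, and do not disturb the wipes canister, the amber bottle or the blue pocket scale.

Things in the scene. Friction and masses are not known exactly. Their poses are not given: they have to be found in the camera images.
- rail: Hook rail at the back of the counter: level steel bar 640 long, 14 thick, axis 260 above the counter, on two posts 18 thick and 272 tall, 600 apart, with feet 64 x 50 x 8. Fixed. Origin: on the counter midway between the posts; y along the bar, z up; the hooks point along -x, towards the robot.
- hook_a: One of three like steel hooks clamped on the bar, about 180 apart, in any order; empty at the start. Fixed. Origin: centre of its black clamp (26 x 30 x 30), on the bar's axis. Axes as the rail's. Arm: level rod 10 thick along -x, its top at z = -7, bottom at z = -17, to x = -115, then turned up to a tip whose top is at z = 9; foremost point x = -132.
- hook_b: One of three like steel hooks clamped on the bar, about 180 apart, in any order; empty at the start. Fixed. Origin: centre of its black clamp (26 x 30 x 30), on the bar's axis. Axes as the rail's. Arm: level rod 10 thick along -x, its top at z = -7, bottom at z = -17, to x = -115, then turned up to a tip whose top is at z = 9; foremost point x = -132.
- hook_c: One of three like steel hooks clamped on the bar, about 180 apart, in any order; the pail hangs on this one from the start. Fixed. Origin: centre of its black clamp (26 x 30 x 30), on the bar's axis. Axes as the rail's. Arm: level rod 10 thick along -x, its top at z = -7, bottom at z = -17, to x = -115, then turned up to a tip whose top is at z = 9; foremost point x = -132.
- lamp: Hand-held UV inspection lamp, loose, 0.36 to 0.59 kg, standing on the counter: yellow housing with black end caps 64 (x) x 170 (y) x 46 high, black handle. Rigid strap handle on top along y: level bar 14 wide (x), 8 thick; bar 114 long over all, underside at z = 92, top at 100; 94 clear between its two end legs, 46 clear from housing to bar. Origin: centre of the underside, z up.
- lamp_handle (a point): Middle of the underside of the lamp's handle bar (lamp frame 0, 0, 92); axes as the lamp's.
- basket: Steel weighing basket, loose, empty, 0.30 to 0.50 kg, standing on the balance's pan: open box of punched sheet 84 (x) x 120 (y) x 55 high, with a tall steel handle. Rigid strap handle on top along y: level bar 14 wide (x), 8 thick; bar 132 long over all, underside at z = 135, top at 143; 120 clear between its two end legs, 80 clear from rim to bar. Origin: centre of the underside, z up.
- basket_handle (a point): Middle of the underside of the basket's handle bar (basket frame 0, 0, 135); axes as the basket's.
- pail: White enamelled sample pail, loose, 0.32 kg, 88 across the rim and 75 high, with a steel strap handle 104 long along y, underside of its bar at z = 125; hangs by it on hook_c, about 65 in front of the bar. To be left alone. Origin: centre of its underside, z up.
- pail_handle (a point): Middle of the underside of the pail's handle bar (pail frame 0, 0, 125).
- scale: White electronic balance, fixed, 225 (x) x 170 (y); steel pan 154 x 166, its middle 32 to +x of the balance's middle, its top 55 above the counter; green display on the side facing the robot. Origin: centre of the underside.
- canister: White and blue wipes canister, loose bystander, 102 across, 184 tall, on the other side of the counter from the lamp. Origin: centre of its underside.
- bottle: Amber reagent bottle with a black cap, loose bystander, 66 across, 130 tall, standing close beside the lamp on the robot's side, near one end of it. Origin: centre of its underside.
- pocket_scale: Blue pocket scale, shut, loose bystander, 70 x 95 x 20 high, lying close beside the lamp on the robot's side, near the other end of it. Origin: centre of its underside.

How it is judged:
By the outcome, as a careful person would: the job done as asked, in the order asked, and still so for the second after the job is handed in, with the robot touching nothing.
It also fails if it takes over 72 s, if anything falls off the work surface, if the arm or the gripper's body presses on something with over 40 N, if the wrist force passes 120 N, or if a joint passes its speed limit or range.

### The arm

A 6-joint arm with a two-finger parallel gripper is mounted at the origin on the work surface. World frame = base frame: x ahead of the robot, y to its left, z up, the work surface at z = 0. Lengths are in m, angles in rad, forces in N, time in s.
With the tool pointing down it reaches from about 0.4 to 0.825 m from the base axis. Payload 7 kg.
Tool frame: the origin (TCP) lies on the centre line of the jaws, within the pads' length; the fingertips stand 19 mm ahead of it and the grasp point (between the pads) is the TCP; z points along the fingers, y is the line along which they close (so a half turn about z gives the same grasp; the last joint's range is limited). The gripper opens to 88 mm and grips with 3 to 60 N. Pads are 19 mm wide; open, the fingers measure 130 mm over their backs; the gripper's body (78 mm by 193 mm) begins 47 mm behind the grasp point.
Start: joints at [1.582, 0.359, 0.012, 0, -1.224, -0.288], TCP at [0.184, 0.649, 0.246] pointing down, gripper open.
Joint ranges: [-3.07, 3.07], [-1.43, 2.12], [-1.02, 1.25], [-3.03, 1.67], [-3.05, -0], [-3.03, 3.03]. Speed limits (rad/s): [2.39, 2.39, 3.01, 3.14, 3.14, 3.14].

### API

Orientations are given as [roll, pitch, yaw] about the fixed x, y, z axes, in that order (R = Rz(yaw) Ry(pitch) Rx(roll)).
In Python, from station import arm, imaging, models gives the robot as it stands.
- The arm moves only by the tool play_rows, never from a script. Its arguments are lists of equal length, an entry for each row: "travel": the shift along the tool's x, y, z in units of 25 mm (1.0 is 25 mm), a list of three; "twist": the turn about the tool's z in units of 0.15 rad (1.0 is 0.15 rad). A call has 1 to 8 rows; each row shifts and turns the commanded pose from where the row before left it, along the tool's axes as they then stand; what a row does not reach is not made up. A row lasts 1/8 s, in which the tool goes at most 62.5 mm and 10.7 degrees, less where a joint would pass 70% of its speed; a pose out of reach is approached as far as the arm can. A call with a number of a shift or a turn outside -1 to 1 is refused whole. A call with a gripper value outside its range is refused whole. "fingers" is the opening, from 0 (shut) to 1 (fully open), set as the call begins (left out, the last holds). The fingers move at their own pace and stop on an object; "newtons" is the grip in N (left out, the last holds). Time passes only in rows, so rows that do not move let the fingers close. It gives the time, the measured TCP pose, the force, the opening and the grip force at its end, in the units of the state.
- arm.get_state(): the state, without advancing time (a new reading comes with each control period).
- imaging.grab_frame(name): name is "scene" or "side" or "wrist"; returns a dict with "pixels" (420x560x3 uint8, red, green, blue), "fx", "fy", "cx", "cy" (pixels), "R" (3x3) and "t" (3): a world point X has camera coordinates R X + t; the wrist camera has in their place "T_tool_cam" (4x4, takes a point from camera to tool coordinates, whose origin is the TCP and whose axes are the flange's). Camera axes: x right, y down, z forward; pixel columns grow to the right and rows downward; lengths in m; the calibration is good to about 2 mm. A picture is of the moment at which its call begins: read the wrist's pose just before it. There is no depth.
- arm.job_done(): hands the job in; it is judged then, once.
Trained networks look in the newest picture that a camera, given by its name, has taken for a name from the list of things; names that differ only in an ending like _2 or _b are one class to them, and where a whole thing is asked for, a point or a joint stands for the part that bears it (a point fixed in the world has none). Each returns a list of dicts, best first, with "confidence" (0 to 1); they miss things now and then, are a little off and sometimes report something else, mostly with a low value. They report only what shows in the picture. A call takes as long as a camera call.
- models.boxes_of(name, camera): "extent" ([centre column, centre row, width, height] in pixels, round what is visible of it).
- models.silhouettes(name, camera): "pixels" (420x560 bool, what is visible of it) and "extent" ([centre column, centre row, width, height] in pixels, round what is visible of it).
The state is a dict: "t": time; "q": joint angles; "qd": joint speeds; "joint_efforts": joint torques, N m; "eef_pos": TCP position; "ee_rot": TCP orientation; "force": force on the tool from outside, world axes, zero at the start; "moment": the same for the moment, N m; "width": finger opening in m; "gripper_force": force on a finger pad.
Only numpy, scipy, OpenCV 4.12 (cv2) and the standard library are available. Lean on these libraries where they do the work, as an engineer would, in place of code of your own. Each camera call takes 0.05 s, during which the arm holds its last target. There are 200 camera calls.

## Working session

There is one attempt and no reset: what is moved stays moved. The work goes in short steps, Python scripts to look and compute and a tool call to move; the robot and the scene stay as the last step left them, time stands still between calls to the robot, and variables do not carry over. Pictures are saved under pics/ and viewed, at most 10 in all, crops included, and the job is handed in when it is done.

Besides the shell and the picture viewer there is one more tool, called by a JSON object that holds its "op" and its "data", one argument or row to a line. play_rows: Moves the arm, as the interface text tells. Shifts and turns lie within -1 to 1; 1 stands for 25 mm of shift or 0.15 rad of turn. Its arguments: {"type":"object","properties":{"travel":{"type":"array","items":{"type":"array","items":{"type":"number"}}},"twist":{"type":"array","items":{"type":"number"}},"fingers":{"type":"number"},"newtons":{"type":"number"}},"required":["travel","twist"]}

```bash
ls; mkdir -p pics
cat > h.py <<'E'
import numpy as np, cv2
from station import arm, imaging, models
def save(f,n): cv2.imwrite('pics/'+n,cv2.cvtColor(f['pixels'],cv2.COLOR_RGB2BGR))
def proj(f,X):
    c=f['R']@np.asarray(X,float)+f['t']; return np.array([f['fx']*c[0]/c[2]+f['cx'],f['fy']*c[1]/c[2]+f['cy']])
def ray(f,u,v):
    R=np.array(f['R']);t=np.array(f['t']);d=R.T@np.array([(u-f['cx'])/f['fx'],(v-f['cy'])/f['fy'],1]);return -R.T@t,d/np.linalg.norm(d)
def tri(obs):
    A=np.zeros((3,3));b=np.zeros(3)
    for f,u,v in obs:
        o,d=ray(f,u,v);P=np.eye(3)-np.outer(d,d);A+=P;b+=P@o
    X=np.linalg.solve(A,b);return X,[np.round(proj(f,X)-[u,v],1) for f,u,v in obs]
def onz(f,u,v,z):
    o,d=ray(f,u,v);return o+d*(z-o[2])/d[2]
E
python3 - <<'E'
from h import *
fs={}
s=arm.get_state();print({k:np.round(v,3) for k,v in s.items()})
for c in ['scene','side']:
    f=imaging.grab_frame(c);fs[c]=f;save(f,c+'0.png');print(c,-np.array(f['R']).T@f['t'],f['fx'])
    for n in ['lamp','basket','hook_a','pail','scale','canister','bottle','pocket_scale','lamp_handle','basket_handle']:
        print(n,[(np.round(b['extent']).tolist(),round(b['confidence'],2)) for b in models.boxes_of(n,c)[:4]])
E
```

```text
pics
{'t': np.float64(0.0), 'q': array([ 1.582,  0.359,  0.011, -0.   , -1.224, -0.288]), 'qd': array([ 0.002, -0.002, -0.   ,  0.   ,  0.   , -0.001]), 'joint_efforts': array([-0.0000e+00, -5.8271e+01,  2.9305e+01,  6.9970e+00,  7.0000e-03,
       -0.0000e+00]), 'eef_pos': array([0.184, 0.649, 0.245]), 'ee_rot': array([ 3.14 , -0.   , -0.277]), 'force': array([ 0.326,  0.093, -0.8  ]), 'moment': array([-0.037, -0.012, -0.017]), 'gripper_force': np.float64(0.0), 'width': np.float64(0.088)}
scene [ 1.17445428 -0.64077145  0.99299624] 421.20019899539955
lamp [([334.0, 175.0, 47.0, 38.0], 0.69), ([238.0, 239.0, 88.0, 57.0], 0.55)]
basket [([248.0, 216.0, 47.0, 46.0], 0.63), ([152.0, 291.0, 47.0, 68.0], 0.45)]
hook_a [([356.0, 179.0, 45.0, 30.0], 0.63), ([261.0, 239.0, 39.0, 41.0], 0.58), ([311.0, 205.0, 46.0, 33.0], 0.52)]
pail [([308.0, 221.0, 26.0, 49.0], 0.76), ([248.0, 217.0, 50.0, 44.0], 0.7)]
scale [([239.0, 237.0, 89.0, 61.0], 0.58)]
canister [([151.0, 293.0, 50.0, 68.0], 0.72), ([338.0, 175.0, 45.0, 40.0], 0.3)]
bottle [([336.0, 157.0, 21.0, 34.0], 0.8)]
pocket_scale [([312.0, 2
[... 301 characters left out ...]
[([193.0, 182.0, 29.0, 47.0], 0.83), ([171.0, 202.0, 22.0, 23.0], 0.69)]
basket [([242.0, 232.0, 46.0, 72.0], 0.81)]
hook_a [([301.0, 165.0, 42.0, 21.0], 0.77), ([332.0, 198.0, 47.0, 24.0], 0.68), ([275.0, 138.0, 45.0, 18.0], 0.52)]
pail [([298.0, 182.0, 31.0, 51.0], 0.82)]
scale [([240.0, 271.0, 96.0, 69.0], 0.59), ([165.0, 172.0, 17.0, 38.0], 0.5), ([170.0, 201.0, 25.0, 20.0], 0.33)]
canister [([318.0, 325.0, 46.0, 79.0], 0.92), ([274.0, 139.0, 49.0, 18.0], 0.49)]
bottle [([167.0, 171.0, 21.0, 34.0], 0.58)]
pocket_scale [([169.0, 204.0, 23.0, 19.0], 0.88)]
lamp_handle [([193.0, 184.0, 26.0, 42.0], 0.69), ([166.0, 171.0, 18.0, 35.0], 0.59)]
basket_handle [([243.0, 233.0, 37.0, 62.0], 0.63)]
```

Run:
```python
import cv2
a=cv2.imread('pics/scene0.png')[130:340,115:395];cv2.imwrite('pics/sc.png',cv2.resize(a,(800,600),interpolation=cv2.INTER_CUBIC))
a=cv2.imread('pics/side0.png')[120:315,140:400];cv2.imwrite('pics/si.png',cv2.resize(a,(800,600),interpolation=cv2.INTER_CUBIC))
```

```text
(no output)
```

View pics/sc.png

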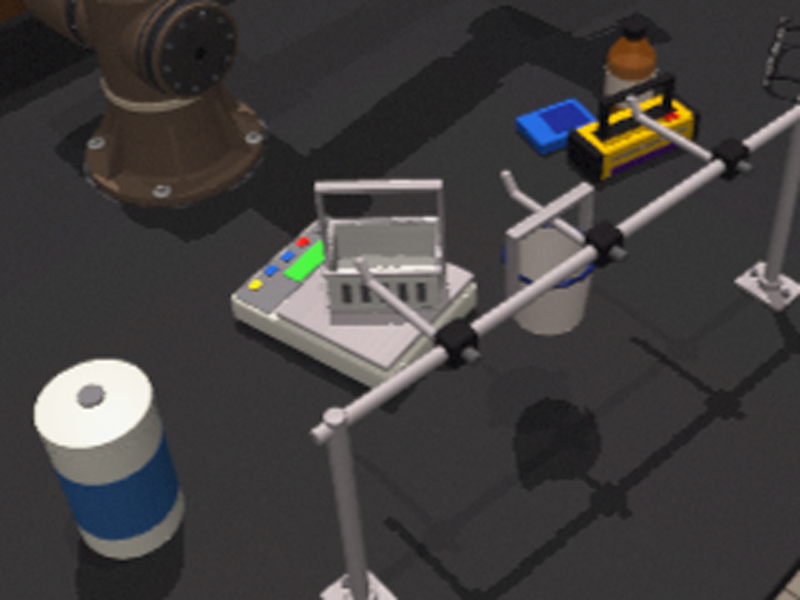

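View pics/si.png

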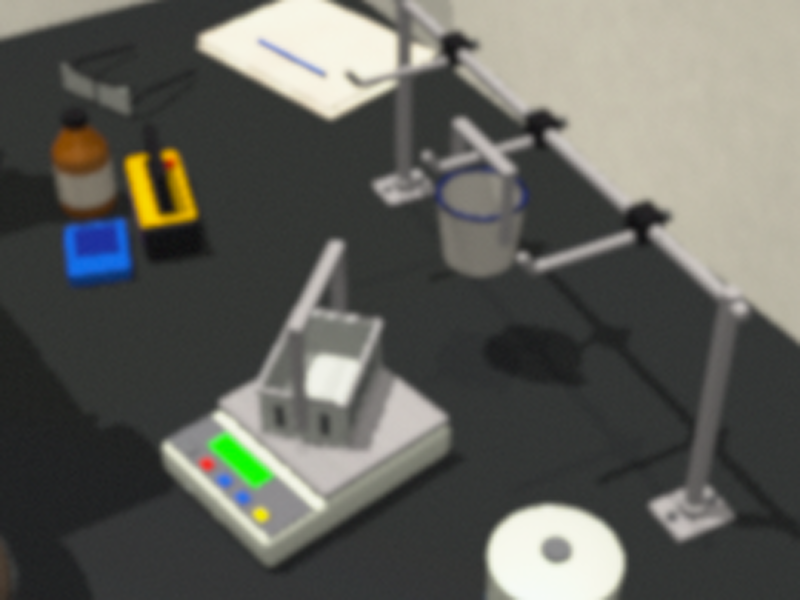

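The rail runs diagonally, with the pail on the middle hook and empty hooks at each end (scene crop clamps at 458,341 and 731,158). The basket's handle bar spans (320,185) to (440,185) on the scale. The lamp's is around (604,98) to (672,80), with the bottle and pocket scale beside it.

```bash
cat >> h.py <<'E'
def rz(s): 
    from scipy.spatial.transform import Rotation as Ro
    return Ro.from_euler('xyz',s['ee_rot']).as_matrix()
def wrist(name=None):
    s=arm.get_state();f=imaging.grab_frame('wrist');T=np.array(f['T_tool_cam']);R=rz(s)
    Rw=R@T[:3,:3];tw=R@T[:3,3]+s['eef_pos'];f['R']=Rw.T;f['t']=-Rw.T@tw
    if name: save(f,name)
    return s,f
E
python3 - <<'E'
from h import *
a=imaging.grab_frame('scene');b=imaging.grab_frame('side')
P={'clR':(458,341,646,222),'clM':(605,243,541,125),'clL':(731,158,457,47),'tipR':(360,265,525,262),'tipM':(508,180,429,158),'tipL':(632,102,352,76),
'bh1':(320,185,300,322),'bh2':(440,185,337,245),'lh1':(604,98,160,205),'lh2':(672,80,151,133),'pailh1':(513,235,510,170),'pailh2':(588,188,462,125),'can':(91,396,556,549),'botcap':(635,22,73,118),'postR':(335,414,733,300)}
for k,(u,v,x,y) in P.items():
    X,e=tri([(a,u/2.857+115,v/2.857+130),(b,x*.325+140,y*.325+120)]);print(k,np.round(X,3),e)
s,f=wrist('w0.png')
print(f['fx'],np.round(f['T_tool_cam'],3).tolist())
for n in ['lamp','bottle','pocket_scale']: print(n,[(np.round(q['extent']).tolist(),round(q['confidence'],2)) for q in models.boxes_of(n,'wrist')[:3]])
E
```

```text
clR [ 0.695 -0.169  0.262] [array([-0.2,  0.5]), array([-0.3, -0.4])]
clM [0.709 0.007 0.262] [array([ 0.1, -0.3]), array([0.1, 0.3])]
clL [0.724 0.182 0.263] [array([ 0., -0.]), array([0., 0.])]
tipR [ 0.569 -0.162  0.263] [array([-0.1,  0.3]), array([-0.2, -0.3])]
tipM [0.585 0.016 0.261] [array([ 0.1, -0.4]), array([0.2, 0.3])]
tipL [0.598 0.189 0.263] [array([-0.1,  0.4]), array([-0.2, -0.4])]
bh1 [ 0.399 -0.067  0.201] [array([-0.,  0.]), array([-0., -0.])]
bh2 [0.485 0.021 0.195] [array([ 0., -0.]), array([0., 0.])]
lh1 [0.43  0.361 0.076] [array([-1.6,  4.5]), array([-2.2, -4.5])]
lh2 [0.47  0.458 0.09 ] [array([-0.1,  0.3]), array([-0.2, -0.3])]
pailh1 [ 0.64  -0.039  0.261] [array([ 0.1, -0.2]), array([0.1, 0.2])]
pailh2 [0.648 0.057 0.258] [array([-0.2,  0.5]), array([-0.2, -0.4])]
can [ 0.448 -0.381  0.182] [array([ 0. , -0.1]), array([0., 0.])]
botcap [0.386 0.484 0.127] [array([-0.3,  1. ]), array([-0.5, -1. ])]
postR [ 0.682 -0.294  0.268] [array([-0.8,  1.5]), array([-0.9, -1.2])]
295.30391042523416 [[0.002, -0.961, -0.275, 0.074], [1.0, 0.001, 0.001, -0.0], [-0.001, -0.275, 0.961, -0.139], [0.0, 0.0, 0.0, 1.0]]
lamp []
bottle []
pocket_scale [([492.0, 2.0, 67.0, 3.0], 0.51)]
```

View pics/w0.png

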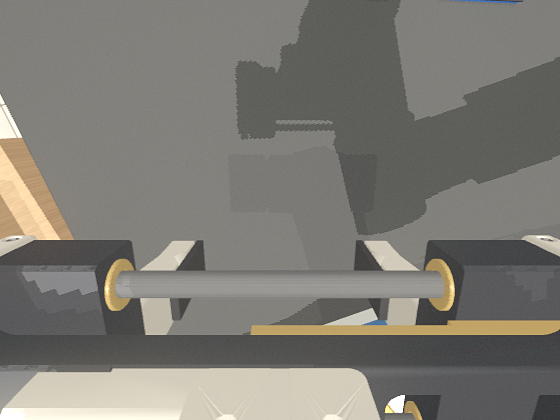

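Stereo agrees well with the given sizes: clamps at z 0.262, basket bar top at 0.198. The wrist view shows only bare counter, so I'll move above the lamp.

{"op": "play_rows", "data": {
  "travel": [
    [0.9,0.25,-0.3],
    [0.9,0.25,-0.3],
    [0.9,0.25,-0.3],
    [0.9,0.25,-0.3],
    [0.9,0.25,-0.3],
    [0.9,0.25,-0.3],
    [0.9,0.25,-0.2],
    [0.9,0.25,-0.2]
  ],
  "twist": [0,0,0,0,0,0,0,0]
}}

```text
t: 2.4
eef_pos: [0.3452, 0.5511, 0.3008]
ee_rot: [3.141, 0.0, -0.277]
force: [-0.6, 0.4, -0.0]
width: 0.0875
gripper_force: 0.0
```

{"op": "play_rows", "data": {
  "travel": [
    [0.95,0.25,0],
    [0.95,0.25,0],
    [0.95,0.25,0],
    [0.95,0.25,0],
    [0.95,0.25,0],
    [0.95,0.15,0],
    [0,0,0],
    [0,0,0]
  ],
  "twist": [0,0,0,0,0,0,1,1]
}}

```text
t: 3.4
eef_pos: [0.4724, 0.4785, 0.3003]
ee_rot: [3.141, 0.0, -0.583]
force: [0.3, 0.3, 0.1]
width: 0.0877
gripper_force: 0.0
```

{"op": "play_rows", "data": {
  "travel": [
    [0,0,0],
    [0,0,0],
    [0,0,0],
    [0,0,0],
    [0,0,0],
    [0,0,0],
    [0,0,0],
    [0,0,0]
  ],
  "twist": [1,1,1,1,1,1,1,1]
}}

```text
t: 4.4
eef_pos: [0.472, 0.4788, 0.3004]
ee_rot: [3.141, -0.0, -1.782]
force: [0.1, 0.7, 0.1]
width: 0.0877
gripper_force: 0.0
```

{"op": "play_rows", "data": {
  "travel": [
    [0,0,0],
    [0,0,0]
  ],
  "twist": [1,0]
}}

```text
t: 4.65
eef_pos: [0.4719, 0.4789, 0.3004]
ee_rot: [3.142, -0.0, -1.926]
force: [0.2, 0.5, -0.9]
width: 0.0876
gripper_force: 0.0
```

Run:
```python
from h import *
s,f=wrist('w1.png');print(s['t'],s['eef_pos'],s['ee_rot'],s['q'],s['force'])
for n in ['lamp','lamp_handle','bottle','pocket_scale']: print(n,[(np.round(q['extent']).tolist(),round(q['confidence'],2)) for q in models.boxes_of(n,'wrist')[:3]])
import pickle;pickle.dump(f,open('w1.pkl','wb'))
```

```text
4.65 [0.47194197 0.47892214 0.3004469 ] [ 3.14151913e+00 -3.31658620e-04 -1.92590902e+00] [ 1.08199553e+00  3.28195608e-01  9.13087433e-02 -2.94772830e-05
 -1.33424796e+00 -1.43710132e+00] [ 0.1820632   0.53412589 -0.88335   ]
lamp [([273.0, 119.0, 64.0, 142.0], 0.6)]
lamp_handle [([274.0, 120.0, 59.0, 145.0], 0.89), ([342.0, 162.0, 62.0, 53.0], 0.61)]
bottle [([343.0, 164.0, 61.0, 53.0], 0.72)]
pocket_scale []
```

View pics/w1.png

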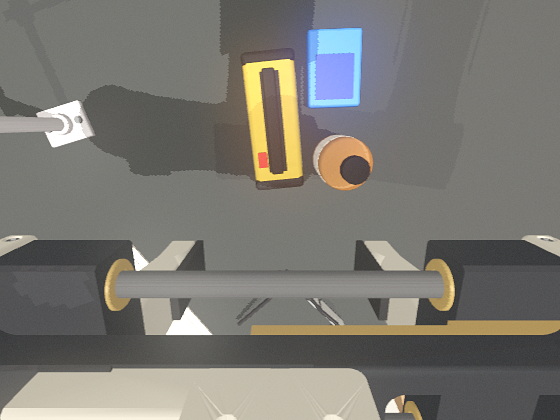

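The wrist view shows the lamp with its handle bar from (267,69) to (278,173), the bottle at (345,163) and the pocket scale at (335,67). I'll take the handle axis from the black mask inside the lamp.

```bash
cat >> h.py <<'E'
def darkbar(f,roi,thr=45):
    x0,y0,x1,y1=roi;g=f['pixels'][y0:y1,x0:x1].max(2)
    n,l,st,ce=cv2.connectedComponentsWithStats((g<thr).astype(np.uint8))
    i=1+np.argmax(st[1:,4]);(c,wh,a)=cv2.minAreaRect(np.argwhere(l==i)[:,::-1].astype(np.float32));
    b=cv2.boxPoints((c,wh,a))+[x0,y0]
    b=b[np.argsort(b[:,1])];return b[:2].mean(0),b[2:].mean(0),wh
E
python3 - <<'E'
from h import *
import pickle
f=pickle.load(open('w1.pkl','rb'))
p,q,wh=darkbar(f,(252,62,298,180));print(p,q,wh)
for z in (.092,.1,.108):
    A=onz(f,*p,z);B=onz(f,*q,z);d=B-A;print(z,A.round(4),B.round(4),'L',np.linalg.norm(d),'mid',(A+B)/2,'yaw',np.arctan2(-d[0],d[1]))
m=f['pixels'];hsv=cv2.cvtColor(m,cv2.COLOR_RGB2HSV);y=((hsv[...,0]>20)&(hsv[...,0]<32)&(hsv[...,1]>150)&(hsv[...,2]>90)).astype(np.uint8);y[220:]=0
r=cv2.minAreaRect(np.argwhere(y)[:,::-1].astype(np.float32));b=cv2.boxPoints(r)
print(r,onz(f,*r[0],.046),[onz(f,*c,.046).round(3)[:2].tolist() for c in b])
print('bottle cap',onz(f,355,169,.13),'body edge',onz(f,314,160,.1))
a=imaging.grab_frame('scene');b=imaging.grab_frame('side')
A=onz(f,*p,.1);B=onz(f,*q,.1)
for c,o,s in ((a,(115,130),2.857),(b,(140,120),1/.325)): print([((proj(c,X)-o)*s).round().tolist() for X in (A,B)])
E
```

```text
Traceback (most recent call last):
  File "h.py", line 26, in darkbar
    i=1+np.argmax(st[1:,4]);(c,wh,a)=cv2.minAreaRect(np.argwhere(l==i)[:,::-1].astype(np.float32));
        ~~~~~~~~~^^^^^^^^^^
ValueError: attempt to get argmax of an empty sequence
```

Run:
```python
from h import *
import pickle
f=pickle.load(open('w1.pkl','rb'));print(f['pixels'][118,240:305,:].max(1))
y=f['pixels'];w=(y[...,0].astype(int)-y[...,2]>70);w[215:]=0;w[:,310:]=0
w=cv2.morphologyEx(w.astype(np.uint8),cv2.MORPH_OPEN,np.ones((3,3)))
r=cv2.minAreaRect(np.argwhere(w)[:,::-1].astype(np.float32));b=cv2.boxPoints(r)
print(r,onz(f,*r[0],.046),[onz(f,*c,.046).round(3)[:2].tolist() for c in b])
p,q,wh=darkbar(f,(256,66,296,178),80);print(p,q,wh)
for z in (.092,.1,.108):
    A=onz(f,*p,z);B=onz(f,*q,z);d=B-A;print(z,A.round(4),B.round(4),'L',np.linalg.norm(d),'mid',(A+B)/2,'yaw',np.arctan2(-d[0],d[1]))
print('bottle cap',onz(f,355,169,.13))
a=imaging.grab_frame('scene');b=imaging.grab_frame('side')
A=onz(f,*p,.1);B=onz(f,*q,.1)
for c,o,s in ((a,(115,130),2.857),(b,(140,120),1/.325)): print([((proj(c,X)-o)*s).round().tolist() for X in (A,B)])
```

```text
[108 112 111 114 111 110 110 108 167 224 240 242 249 253 252 252 252 252
 252 253 253 254 255 238 132 106 108 106 113 114 114 115 114 112 112 112
 111 108 107 109 114 105 181 243 255 252 251 252 250 250 249 251 250 251
 249 241 234 217 171 105 112 105 113 111 110]
((273.4082336425781, 119.87808227539062), (119.49768829345703, 51.60960388183594), 83.9909896850586) [0.45164855 0.40284304 0.046     ] [[0.465, 0.327], [0.404, 0.343], [0.437, 0.486], [0.505, 0.469]]
[277. 173.] [277. 173.] (0.0, 0.0)
0.092 [0.4683 0.4616 0.092 ] [0.4683 0.4616 0.092 ] L 0.0 mid [0.46825193 0.46163756 0.092     ] yaw -0.0
0.1 [0.4678 0.4604 0.1   ] [0.4678 0.4604 0.1   ] L 0.0 mid [0.46775059 0.46044124 0.1       ] yaw -0.0
0.108 [0.4672 0.4592 0.108 ] [0.4672 0.4592 0.108 ] L 0.0 mid [0.46724925 0.45924492 0.108     ] yaw -0.0
bottle cap [0.3874092  0.48040373 0.13      ]
[[672.0, 73.0], [672.0, 73.0]]
[[147.0, 124.0], [147.0, 124.0]]
```

Run:
```python
from h import *
import pickle
f=pickle.load(open('w1.pkl','rb'));m=f['pixels'].astype(int)
print(f['pixels'][118,260:285].tolist());print(m[60:82,268].tolist())
g=m[...,0]-m[...,2]
pts=[]
for v in range(75,168,2):
    d=np.where(g[v,255:296]<60)[0]+255
    if len(d): pts.append((v,d.min(),d.max()))
P=np.array(pts);k1=np.polyfit(P[:,0],P[:,1]-.5,1);k2=np.polyfit(P[:,0],P[:,2]+.5,1);print(P[::6].tolist(),k1,k2)
for z in (.1,):
  for k in (k1,k2,(k1+k2)/2):
    A=onz(f,np.polyval(k,69),69,z);B=onz(f,np.polyval(k,173),173,z);d=B-A
    print(z,A.round(4),B.round(4),'L',np.linalg.norm(d).round(4),'mid',((A+B)/2).round(4),'yaw',np.arctan2(-d[0],d[1]))
a=imaging.grab_frame('scene');b=imaging.grab_frame('side')
for c,o,s in ((a,(115,130),2.857),(b,(140,120),1/.325)): print([((proj(c,X)-o)*s).round().tolist() for X in (A,B)])
```

```text
[[253, 221, 108], [254, 222, 108], [255, 225, 110], [238, 206, 104], [132, 109, 83], [106, 86, 81], [108, 85, 76], [106, 88, 76], [113, 94, 86], [114, 93, 86], [114, 96, 88], [115, 95, 89], [114, 93, 85], [112, 94, 88], [112, 93, 88], [112, 91, 84], [111, 91, 86], [108, 88, 83], [107, 84, 80], [109, 89, 87], [114, 93, 96], [105, 88, 90], [181, 150, 93], [243, 212, 112], [255, 224, 116]]
[[90, 74, 83], [255, 255, 131], [255, 244, 128], [255, 240, 128], [255, 239, 125], [255, 241, 127], [255, 247, 130], [238, 207, 105], [100, 83, 84], [118, 104, 106], [117, 103, 102], [118, 104, 100], [116, 99, 98], [122, 107, 104], [121, 105, 103], [119, 104, 101], [122, 106, 102], [121, 104, 101], [123, 107, 100], [122, 105, 99], [122, 106, 101], [122, 104, 101]]
[[75, 260, 295], [87, 261, 279], [99, 262, 280], [111, 264, 281], [123, 265, 282], [135, 266, 283], [147, 268, 284], [159, 269, 285]] [1.0563136e-01 2.5150584e+02] [1.96577243e-02 2.80780990e+02]
0.1 [0.4473 0.3502 0.1   ] [0.4756 0.4575 0.1   ] L 0.111 mid [0.4615 0.4039 0.1   ] yaw -0.2575433848278688
0.1 [0.4242 0.3587 0.1   ] [0.4599 0.4633 0.1   ] L 0.1105 mid [0.4421 0.411  0.1   ] yaw -0.3293618845943758
0.1 [0.4358 0.3545 0.1   ] [0.4678 0.4604 0.1   ] L 0.1107 mid [0.4518 0.4075 0.1   ] yaw -0.2933747097319543
[[601.0, 99.0], [672.0, 73.0]]
[[158.0, 175.0], [147.0, 124.0]]
```

{"op": "play_rows", "data": {
  "travel": [
    [0,0,1],
    [0,0,1],
    [0,0,1],
    [0,0,0.8],
    [0,0,0]
  ],
  "twist": [-0.6,0,0,0,0],
  "fingers": 0.5
}}

```text
t: 5.72
eef_pos: [0.4709, 0.4787, 0.2039]
ee_rot: [3.141, -0.003, -1.837]
force: [-0.1, 0.5, 1.3]
width: 0.0458
gripper_force: 0.0
```

Run:
```python
from h import *
s,f=wrist('w2.png');print(s['t'],s['eef_pos'],s['ee_rot'],s['width'])
import pickle;pickle.dump(f,open('w2.pkl','wb'))
for n in ['lamp','lamp_handle']: print(n,[(np.round(q['extent']).tolist(),round(q['confidence'],2)) for q in models.boxes_of(n,'wrist')[:3]])
```

```text
5.725 [0.4708965  0.47867709 0.20390951] [ 3.14057164e+00 -3.09224440e-03 -1.83652351e+00] 0.04582101098337198
lamp [([278.0, 115.0, 74.0, 186.0], 0.8)]
lamp_handle [([280.0, 117.0, 73.0, 185.0], 0.61)]
```

View pics/w2.png

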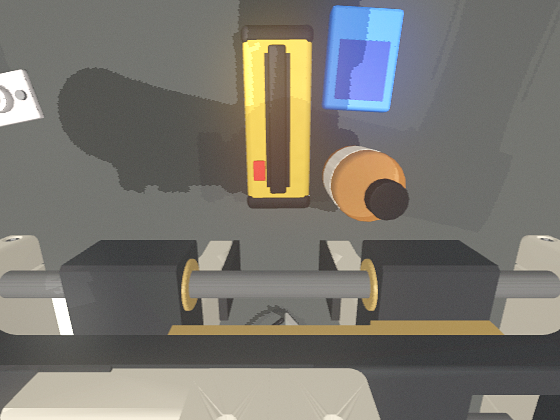

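The lamp is now in line with the tool: bar from (277,44) to (278,194), clear of the bottle at (368,185).

Run:
```python
from h import *
import pickle
f=pickle.load(open('w1.pkl','rb'));g=pickle.load(open('w2.pkl','rb'));m=g['pixels'].astype(int);d=m[...,0]-m[...,2]
for v in (60,90,120,150,180): 
    c=np.where(d[v,262:293]<60)[0]+262;print(v,c.min(),c.max(),m[v,262:293].mean(1).astype(int).tolist())
print([int(x) for x in m[30:60,278].mean(1)],[int(x) for x in m[182:206,278].mean(1)])
print(tri([(f,267.5,68),(g,277.5,44)]),tri([(f,278,173.5),(g,278.5,194)]))
A,B=[onz(g,*p,.1) for p in ((277.5,44),(278.5,194))];print(A,B,(A+B)/2,np.linalg.norm(B-A),np.arctan2(A[0]-B[0],B[1]-A[1]))
```

```text
60 265 289 [203, 197, 149, 105, 109, 103, 98, 116, 127, 126, 125, 125, 123, 124, 122, 104, 104, 105, 103, 106, 104, 106, 99, 94, 101, 110, 107, 116, 176, 203, 201]
90 265 289 [202, 200, 176, 106, 108, 105, 98, 106, 120, 125, 120, 106, 108, 107, 110, 105, 104, 108, 103, 105, 104, 106, 97, 92, 98, 111, 107, 117, 177, 203, 202]
120 266 289 [188, 189, 184, 150, 91, 92, 89, 85, 93, 98, 96, 94, 95, 90, 91, 93, 90, 95, 92, 92, 95, 93, 91, 83, 87, 98, 94, 99, 158, 190, 186]
150 266 288 [187, 188, 190, 175, 101, 84, 80, 75, 80, 85, 88, 86, 85, 91, 83, 85, 85, 85, 85, 88, 84, 84, 86, 77, 83, 85, 79, 113, 163, 186, 185]
180 267 288 [131, 129, 138, 153, 147, 75, 80, 79, 74, 79, 81, 77, 78, 82, 78, 81, 76, 81, 79, 79, 76, 83, 78, 74, 77, 82, 74, 107, 160, 183, 180]
[93, 89, 94, 96, 96, 99, 100, 96, 90, 116, 207, 202, 202, 204, 148, 86, 104, 105, 104, 108, 106, 107, 104, 105, 108, 104, 105, 103, 107, 106] [78, 78, 83, 79, 76, 74, 80, 78, 75, 78, 66, 130, 186, 181, 183, 133, 73, 82, 80, 77, 73, 76, 67, 73]
(array([0.43847563, 0.35417574, 0.10970437]), [array([0.1, 0. ]), array([-0.2, -0.1])]) (array([0.4661313 , 0.4594617 , 0.11265022]), [array([-0.,  0.]), array([ 0., -0.])])
[0.43780381 0.35202195 0.1       ] [0.46693513 0.46229796 0.1       ] [0.45236947 0.40715995 0.1       ] 0.11405890375155102 -0.2582674853720154
```

{"op": "play_rows", "data": {
  "travel": [
    [1,0,0],
    [1,0,0],
    [1,0,0],
    [1,-0.04,0],
    [0.05,0,1],
    [0,0,1],
    [0,0,1],
    [0,0,0.6]
  ],
  "twist": [0,0,0,-0.05,0,0,0,0]
}}

```text
t: 6.88
eef_pos: [0.446, 0.3817, 0.1156]
ee_rot: [-3.141, 0.001, -1.829]
force: [-0.7, -0.3, 0.4]
width: 0.0437
gripper_force: 0.0
```

{"op": "play_rows", "data": {
  "travel": [
    [0,0,0.4],
    [0,0,0.25],
    [0,0,0]
  ],
  "twist": [0,0,0]
}}

```text
t: 7.25
eef_pos: [0.4459, 0.3815, 0.0994]
ee_rot: [-3.142, -0.0, -1.829]
force: [-1.0, 0.4, -0.1]
width: 0.0435
gripper_force: 0.0
```

{"op": "play_rows", "data": {
  "travel": [
    [0,0,0],
    [0,0,0],
    [0,0,0],
    [0,0,0],
    [0,0,0],
    [0,0,0]
  ],
  "twist": [0,0,0,0,0,0],
  "fingers": 0,
  "newtons": 50
}}

```text
t: 8.0
eef_pos: [0.446, 0.3815, 0.0995]
ee_rot: [-3.141, 0.0, -1.829]
force: [1.8, -0.6, 1.1]
width: 0.013
gripper_force: 50.0
```

{"op": "play_rows", "data": {
  "travel": [
    [0,0,-0.3],
    [0,0,-0.6],
    [0,0,-0.6],
    [0,0,0],
    [0,0,0]
  ],
  "twist": [0,0,0,0,0]
}}

```text
t: 8.62
eef_pos: [0.4456, 0.3813, 0.1368]
ee_rot: [3.141, 0.0, -1.83]
force: [-0.1, -1.1, -5.3]
width: 0.0132
gripper_force: 50.0
```

{"op": "play_rows", "data": {
  "travel": [
    [0,0,-0.8],
    [0,0,-0.8],
    [0,0,-0.8],
    [0,0,-0.8],
    [0,0,-0.8],
    [0,0,-0.8],
    [0,0,-0.8],
    [0,0,-0.4]
  ],
  "twist": [0,0,0,0,0,0,0,0]
}}

```text
t: 9.62
eef_pos: [0.4458, 0.3815, 0.2872]
ee_rot: [3.142, 0.0, -1.829]
force: [-0.2, -0.2, -5.3]
width: 0.0133
gripper_force: 50.0
```

Run:
```python
from h import *
s,f=wrist('w3.png');print(s['t'],s['eef_pos'],s['ee_rot'],s['width'],s['force'],s['moment'])
import pickle;pickle.dump(f,open('w3.pkl','wb'))
b=imaging.grab_frame('side');a=imaging.grab_frame('scene')
A=cv2.resize(a['pixels'][60:230,250:430],(400,378));B=cv2.resize(b['pixels'][60:230,120:300],(400,378))
cv2.imwrite('pics/lift.png',cv2.cvtColor(np.hstack([A,B]),cv2.COLOR_RGB2BGR))
```

```text
9.625 [0.44581904 0.38148395 0.2872215 ] [ 3.14156652e+00  3.43676024e-04 -1.82936795e+00] 0.013268646844536049 [-0.19037461 -0.24074315 -5.33828007] [-0.01579333 -0.00025851 -0.09554756]
```

View pics/lift.png

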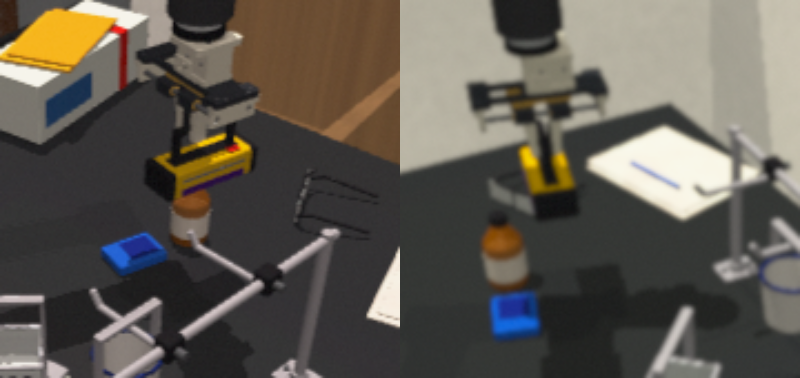

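Lamp is held level and the bystanders are undisturbed. I'll turn to the rail yaw and move in front of the left hook to look at it closely.

{"op": "play_rows", "data": {
  "travel": [
    [0.65,-0.68,0],
    [0.65,-0.68,0],
    [0.65,-0.68,0],
    [0.65,-0.68,0],
    [0.65,-0.68,0],
    [0.65,-0.68,0],
    [0,0,0],
    [0,0,0]
  ],
  "twist": [0,0,0,0,0,0,-0.6,-0.57]
}}

```text
t: 10.78
eef_pos: [0.5192, 0.2604, 0.2852]
ee_rot: [3.14, -0.001, -1.652]
force: [0.4, 0.0, -5.5]
width: 0.0134
gripper_force: 50.0
```

{"op": "play_rows", "data": {
  "travel": [
    [0,0,0],
    [0,0,0],
    [0,0,0]
  ],
  "twist": [0,0,0]
}}

```text
t: 11.15
eef_pos: [0.5194, 0.2611, 0.2865]
ee_rot: [3.141, -0.0, -1.655]
force: [0.4, 0.3, -5.8]
width: 0.0132
gripper_force: 50.0
```

Run:
```python
from h import *
s,f=wrist('w4.png');print(s['t'],s['eef_pos'],s['ee_rot'],s['width'],s['force'])
import pickle;pickle.dump(f,open('w4.pkl','wb'))
for n in ['hook_a']: print(n,[(np.round(q['extent']).tolist(),round(q['confidence'],2)) for q in models.boxes_of(n,'wrist')[:3]])
for X in ((.724,.182,.262),(.598,.189,.269),(.66,.186,.253)): print(proj(f,X))
```

```text
11.15 [0.51939239 0.26113742 0.28651759] [ 3.14126043e+00 -3.22427123e-04 -1.65468750e+00] 0.01323100943955346 [ 0.37986748  0.32023738 -5.75289705]
hook_a [([71.0, 146.0, 141.0, 24.0], 0.87)]
[-107.15842667  146.21322911]
[116.83458492 140.54342076]
[ 23.80564494 142.77401476]
```

View pics/w4.png

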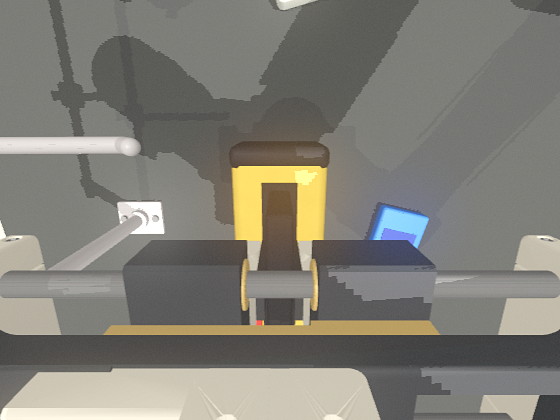

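The empty hook's rod shows as a level band near row 146, ending in a tip at (131,147), so the tool is square to it. Lamp at (280,190).

Run:
```python
from h import *
import pickle
f=pickle.load(open('w4.pkl','rb'));m=f['pixels'].astype(int).min(2)
for c in (5,25,45,65,85,105,118):
    w=np.where(m[125:170,c]>125)[0]+125
    r=(w.min()+w.max())/2;print(c,w.min(),w.max(),onz(f,c,r,.248).round(4))
print(m[120:170,45].tolist())
print('tip',onz(f,131,147,.265),'foremost',onz(f,141,147,.264))
s=arm.get_state();R=rz(s);print(R[:,0],R[:,1])
```

```text
5 137 153 [0.6757 0.1863 0.248 ]
25 137 153 [0.6639 0.1873 0.248 ]
45 137 168 [0.6535 0.1925 0.248 ]
65 136 153 [0.6403 0.1889 0.248 ]
85 136 153 [0.6286 0.1899 0.248 ]
105 136 166 [0.6177 0.1946 0.248 ]
118 136 169 [0.6102 0.1961 0.248 ]
[119, 126, 121, 124, 121, 122, 121, 124, 122, 122, 120, 121, 123, 122, 120, 121, 122, 191, 206, 214, 219, 222, 226, 225, 229, 224, 223, 219, 216, 215, 208, 198, 189, 170, 115, 123, 124, 122, 123, 122, 120, 122, 122, 123, 120, 124, 124, 122, 127, 123]
tip [0.59338186 0.19298585 0.265     ] foremost [0.5885114  0.19346346 0.264     ]
[-8.33979844e-02 -9.96516319e-01  4.89773226e-05] [-9.96516317e-01  8.33979881e-02  7.86527425e-05]
```

{"op": "play_rows", "data": {
  "travel": [
    [0.7,0,0],
    [0.7,0,0],
    [0.7,0,0],
    [0.7,0,0],
    [0.72,0,0],
    [0,0,0],
    [0,0,0]
  ],
  "twist": [0,0,0,0,0,0,0]
}}

```text
t: 12.12
eef_pos: [0.5124, 0.1732, 0.287]
ee_rot: [-3.141, 0.0, -1.654]
force: [0.3, 0.5, -4.8]
width: 0.0131
gripper_force: 50.0
```

Run:
```python
from h import *
s=arm.get_state();print(s['eef_pos'],s['ee_rot'])
R=rz(s);print(R.T@(np.array([.6548,.1615,s['eef_pos'][2]])-s['eef_pos'])/.025)
import pickle;g=pickle.load(open('w2.pkl','rb'));m=g['pixels']
print([onz(g,278,v,.046).round(4).tolist() for v in (40,198)], m[20:46,252].tolist()[::2],m[190:212,252].tolist()[::2])
a=imaging.grab_frame('scene');b=imaging.grab_frame('side')
A=cv2.resize(a['pixels'][110:260,270:420],(400,400));B=cv2.resize(b['pixels'][70:220,190:340],(400,400))
cv2.imwrite('pics/pre.png',cv2.cvtColor(np.hstack([A,B]),cv2.COLOR_RGB2BGR))
```

```text
[0.51238747 0.1732092  0.28695549] [-3.14124577e+00  3.69819888e-04 -1.65423169e+00]
[-7.99991005e-03 -5.71571735e+00  1.98562774e-03]
[[0.4334, 0.3367, 0.046], [0.4719, 0.4784, 0.046]] [[102, 95, 80], [105, 98, 82], [107, 98, 85], [90, 78, 63], [97, 85, 71], [102, 90, 77], [108, 95, 82], [109, 98, 85], [112, 100, 87], [109, 94, 80], [255, 248, 117], [255, 236, 113], [255, 235, 114]] [[238, 206, 94], [238, 207, 98], [239, 208, 97], [212, 180, 83], [86, 75, 73], [91, 77, 74], [87, 77, 72], [81, 72, 65], [74, 64, 58], [96, 89, 83], [124, 121, 114]]
```

View pics/pre.png

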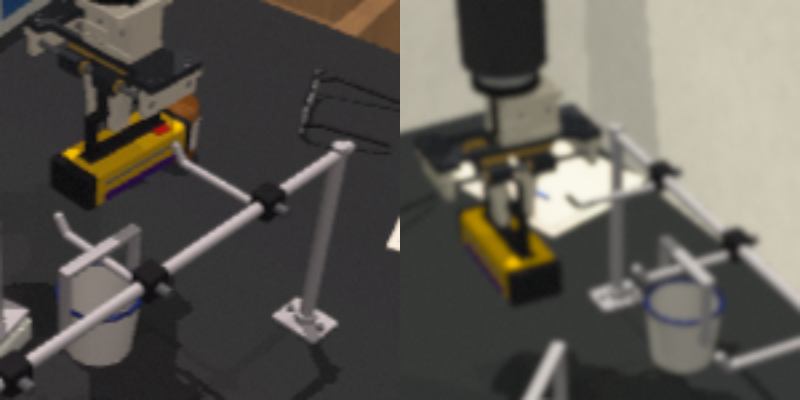

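The lamp sits squarely in front of the empty hook (tip at 180,150 in the left crop), clear of the pail at (95,300). Now I'll feed it over the hook.

{"op": "play_rows", "data": {
  "travel": [
    [0,-0.6,0],
    [0,-0.72,0],
    [0,-0.72,0],
    [0,-0.72,0],
    [0,-0.72,0],
    [0,-0.72,0],
    [0,-0.72,0],
    [0,-0.72,0]
  ],
  "twist": [0,0,0,0,0,0,0,0]
}}

```text
t: 13.22
eef_pos: [0.6541, 0.1614, 0.2864]
ee_rot: [3.141, -0.0, -1.654]
force: [0.2, -0.3, -4.9]
width: 0.0132
gripper_force: 50.0
```

{"op": "play_rows", "data": {
  "travel": [
    [0,-0.08,0],
    [0,0,0.2],
    [0,0,0.2],
    [0,0,0.2],
    [0,0,0.2],
    [0,0,0]
  ],
  "twist": [0,0,0,0,0,0]
}}

```text
t: 13.98
eef_pos: [0.6544, 0.1615, 0.2663]
ee_rot: [3.141, -0.0, -1.654]
force: [0.7, 0.4, -4.7]
width: 0.0131
gripper_force: 50.0
```

{"op": "play_rows", "data": {
  "travel": [
    [0,0,0.1],
    [0,0,0.06],
    [0,0,0]
  ],
  "twist": [0,0,0]
}}

```text
t: 14.35
eef_pos: [0.6547, 0.1615, 0.2627]
ee_rot: [3.141, -0.0, -1.654]
force: [-0.1, -0.1, -5.2]
width: 0.0132
gripper_force: 50.0
```

{"op": "play_rows", "data": {
  "travel": [
    [0,0,0.06],
    [0,0,0.04],
    [0,0,0]
  ],
  "twist": [0,0,0]
}}

```text
t: 14.72
eef_pos: [0.6548, 0.1615, 0.2607]
ee_rot: [-3.141, 0.0, -1.654]
force: [-0.5, 0.4, -3.0]
width: 0.0132
gripper_force: 50.0
```

Contact is beginning, right at the predicted height. I'll settle a little further, then open gently part way.

{"op": "play_rows", "data": {
  "travel": [
    [0,0,0.02],
    [0,0,0.02],
    [0,0,0],
    [0,0,0]
  ],
  "twist": [0,0,0,0]
}}

```text
t: 15.22
eef_pos: [0.6549, 0.1615, 0.2601]
ee_rot: [-3.141, 0.0, -1.654]
force: [-2.8, -0.5, 3.7]
width: 0.0131
gripper_force: 50.0
```

{"op": "play_rows", "data": {
  "travel": [
    [0,0,0],
    [0,0,0],
    [0,0,0],
    [0,0,0],
    [0,0,0],
    [0,0,0]
  ],
  "twist": [0,0,0,0,0,0],
  "fingers": 0.4
}}

```text
t: 15.98
eef_pos: [0.6547, 0.1616, 0.2593]
ee_rot: [-3.142, 0.0, -1.654]
force: [-0.3, 0.3, 0.9]
width: 0.0351
gripper_force: 0.0
```

{"op": "play_rows", "data": {
  "travel": [
    [0,0,-0.3],
    [0,0,-0.5],
    [0,0,-0.8],
    [0,0,-0.8],
    [0,0,0],
    [0,0,0]
  ],
  "twist": [0,0,0,0,0,0]
}}

```text
t: 16.73
eef_pos: [0.6545, 0.1616, 0.3192]
ee_rot: [3.141, 0.0, -1.654]
force: [-0.2, 0.1, -0.3]
width: 0.0351
gripper_force: 0.0
```

Run:
```python
from h import *
s=arm.get_state();print(s['t'],s['eef_pos'],s['force'])
a=imaging.grab_frame('scene');b=imaging.grab_frame('side')
A=cv2.resize(a['pixels'][110:260,270:420],(400,400),interpolation=2);B=cv2.resize(b['pixels'][70:220,210:360],(400,400),interpolation=2)
cv2.imwrite('pics/hung1.png',cv2.cvtColor(np.hstack([A,B]),cv2.COLOR_RGB2BGR))
```

```text
16.725 [0.6545397  0.16157055 0.31923539] [-0.22863094  0.08219672 -0.283566  ]
```

View pics/hung1.png

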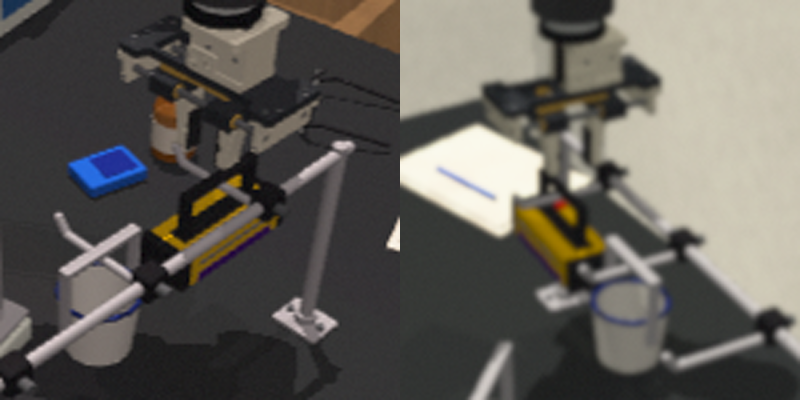

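The lamp hangs level on the left hook by the middle of its handle, with a gap to the pail. Next, the basket.

{"op": "play_rows", "data": {
  "travel": [
    [0,0,-0.8],
    [0,0,-0.8],
    [0.95,0.99,0],
    [0.95,0.99,0],
    [0.95,0.99,0],
    [0.95,0.99,0],
    [0.95,0.99,0],
    [0.95,0.99,0]
  ],
  "twist": [0,0,0,0,0,0,0,0]
}}

```text
t: 17.82
eef_pos: [0.4938, 0.0311, 0.3588]
ee_rot: [3.141, -0.0, -1.654]
force: [0.3, -0.1, 0.4]
width: 0.0351
gripper_force: 0.0
```

{"op": "play_rows", "data": {
  "travel": [
    [0,0,0],
    [0,0,0],
    [0,0,0],
    [0,0,0],
    [0,0,0],
    [0,0,0],
    [0,0,0]
  ],
  "twist": [0.92,0.92,0.92,0.92,0.92,0,0],
  "fingers": 0.5
}}

```text
t: 18.7
eef_pos: [0.4948, 0.0318, 0.3591]
ee_rot: [3.141, -0.0, -2.341]
force: [0.7, 0.2, 0.1]
width: 0.0436
gripper_force: 0.0
```

Run:
```python
from h import *
s,f=wrist('w5.png');print(s['t'],s['eef_pos'],s['ee_rot'],s['width'])
import pickle;pickle.dump(f,open('w5.pkl','wb'))
for n in ['basket','basket_handle']: print(n,[(np.round(q['extent']).tolist(),round(q['confidence'],2)) for q in models.silhouettes(n,'wrist')[:3]])
for X in ((.399,-.067,.201),(.485,.021,.195)): print(proj(f,X))
m=f['pixels'].astype(int).mean(2)
for v in (60,80,100,120,140,160): print(v,m[v,220:340].astype(int).tolist())
```

```text
18.7 [0.4948268  0.03179988 0.35908666] [ 3.14142563e+00 -4.37899878e-04 -2.34087143e+00] 0.043558259193700155
basket [([282.0, 115.0, 73.0, 141.0], 0.73), ([287.0, 91.0, 183.0, 182.0], 0.62)]
basket_handle [([284.0, 116.0, 74.0, 141.0], 0.87)]
[279.39990031  50.65955075]
[278.73267854 182.55445252]
60 [111, 109, 111, 110, 108, 113, 112, 111, 110, 115, 112, 103, 183, 241, 248, 250, 250, 250, 249, 250, 250, 250, 249, 250, 250, 250, 251, 251, 250, 251, 251, 238, 197, 202, 205, 204, 202, 199, 197, 196, 199, 198, 199, 198, 198, 199, 199, 201, 201, 200, 200, 196, 196, 199, 200, 202, 196, 197, 232, 236, 200, 202, 201, 203, 203, 202, 202, 202, 203, 202, 199, 175, 178, 199, 197, 196, 194, 194, 191, 181, 186, 219, 241, 237, 237, 236, 235, 237, 240, 221, 168, 165, 160, 163, 177, 178, 179, 179, 178, 179, 180, 178, 177, 179, 176, 179, 177, 177, 176, 176, 175, 177, 176, 175, 176, 175, 174, 195, 213, 212]
80 [206, 247, 254, 252, 252, 253, 253, 254, 253, 251, 251, 251, 250, 250, 252, 253, 240, 199, 203, 204, 205, 204, 204, 203, 200, 202, 206, 223, 250, 252, 236, 225, 179, 144, 157, 202, 235, 233, 2
[... 2082 characters left out ...]
 171, 181, 181, 162, 164, 174, 214, 250, 239, 198, 97, 101, 105, 106, 107, 104, 105, 104, 105, 105, 102, 103, 106, 105, 104, 107, 102, 101]
160 [79, 83, 82, 81, 80, 81, 83, 82, 82, 85, 84, 83, 81, 88, 83, 83, 85, 80, 84, 86, 83, 84, 85, 85, 84, 80, 130, 180, 182, 160, 180, 194, 135, 141, 147, 150, 149, 149, 148, 148, 147, 148, 147, 148, 149, 147, 147, 149, 147, 148, 147, 148, 145, 149, 156, 171, 181, 182, 181, 180, 179, 181, 180, 176, 176, 177, 177, 159, 150, 164, 165, 163, 163, 167, 163, 171, 183, 183, 183, 181, 181, 184, 189, 195, 197, 199, 187, 146, 147, 167, 183, 170, 175, 175, 148, 102, 99, 102, 98, 98, 99, 99, 100, 98, 98, 98, 100, 98, 98, 99, 100, 101, 99, 97, 98, 97, 100, 95, 98, 95]
```

Run:
```python
from h import *
import pickle
f=pickle.load(open('w5.pkl','rb'));m=f['pixels'].astype(int).mean(2)
cl=lambda v:283.4-.045*(v-80)
for a,b in((34,66),(164,200)): print([(v,[int(m[v,int(round(cl(v)))+o]) for o in (-4,0,4)]) for v in range(a,b)])
for p,q in (((284.9,47),(279,183)),):
  for z in (.19,.198,.206):
    A=onz(f,*p,z);B=onz(f,*q,z);print(z,A.round(4),B.round(4),((A+B)/2).round(4),np.linalg.norm(B-A),np.arctan2(A[0]-B[0],B[1]-A[1]))
```

```text
[(34, [167, 166, 167]), (35, [166, 167, 166]), (36, [151, 165, 165]), (37, [196, 166, 168]), (38, [233, 164, 165]), (39, [237, 160, 167]), (40, [235, 177, 167]), (41, [235, 231, 169]), (42, [238, 239, 167]), (43, [197, 213, 149]), (44, [231, 179, 187]), (45, [252, 202, 198]), (46, [251, 200, 203]), (47, [251, 199, 199]), (48, [251, 201, 202]), (49, [251, 201, 202]), (50, [252, 202, 203]), (51, [252, 202, 201]), (52, [251, 203, 200]), (53, [252, 203, 202]), (54, [253, 204, 203]), (55, [241, 203, 203]), (56, [238, 202, 202]), (57, [253, 202, 201]), (58, [254, 202, 201]), (59, [240, 203, 200]), (60, [200, 203, 203]), (61, [199, 206, 202]), (62, [241, 204, 201]), (63, [241, 203, 201]), (64, [201, 203, 201]), (65, [202, 203, 203])]
[(164, [184, 182, 174]), (165, [183, 179, 174]), (166, [184, 178, 174]), (167, [174, 178, 176]), (168, [175, 177, 174]), (169, [175, 178, 175]), (170, [177, 179, 176]), (171, [177, 180, 176]), (172, [178, 178, 174]), (173, [176, 179, 174]), (174, [175, 179, 174]), (175, [177, 180, 174]), (176, [176, 178, 173]), (177, [179, 178, 172]), (178, [178, 179, 173]), (179, [180, 177, 173]), (180, [180, 178, 174]), (181, [178, 178, 171]), (182, [180, 179, 173]), (183, [182, 178, 173]), (184, [114, 151, 161]), (185, [73, 71, 97]), (186, [78, 74, 100]), (187, [74, 78, 99]), (188, [77, 75, 99]), (189, [74, 75, 98]), (190, [76, 75, 96]), (191, [79, 76, 95]), (192, [75, 76, 83]), (193, [75, 73, 101]), (194, [74, 76, 97]), (195, [70, 69, 99]), (196, [75, 72, 96]), (197, [72, 75, 96]), (198, [75, 75, 94]), (199, [74, 69, 96])]
0.19 [ 0.3915 -0.0673  0.19  ] [0.4858 0.0222 0.19  ] [ 0.4386 -0.0225  0.19  ] 0.13008772766002108 -0.8113422679513513
0.198 [ 0.3928 -0.0661  0.198 ] [0.4847 0.0211 0.198 ] [ 0.4388 -0.0225  0.198 ] 0.12671500962835586 -0.8113422679513511
0.206 [ 0.3942 -0.0649  0.206 ] [0.4836 0.02   0.206 ] [ 0.4389 -0.0225  0.206 ] 0.12334229159669069 -0.8113422679513512
```

{"op": "play_rows", "data": {
  "travel": [
    [0,0,0.8],
    [0,0,0.8],
    [0,0,0.8],
    [0,0,0],
    [0,0,0]
  ],
  "twist": [0.3,0,0,0,0]
}}

```text
t: 19.48
eef_pos: [0.4954, 0.0319, 0.3002]
ee_rot: [-3.141, 0.001, -2.388]
force: [-0.8, -0.8, -0.3]
width: 0.0439
gripper_force: 0.0
```

Run:
```python
from h import *
import pickle
s,f=wrist('w6.png');print(s['t'],s['eef_pos'],s['ee_rot'],s['width'])
pickle.dump(f,open('w6.pkl','wb'))
for n in ['basket_handle']: print(n,[(np.round(q['extent']).tolist(),round(q['confidence'],2)) for q in models.silhouettes(n,'wrist')[:3]])
for X in ((.399,-.067,.201),(.485,.021,.195)): print(proj(f,X))
m=f['pixels'].astype(int).mean(2)
for v in range(20,220,20): print(v,m[v,262:304].astype(int).tolist())
for c in (279,283): print(c,m[10:60:2,c].astype(int).tolist(),m[180:230,c].astype(int).tolist())
```

```text
19.475 [0.49535374 0.03185615 0.30020206] [-3.14088445e+00  6.49326419e-04 -2.38825669e+00] 0.04389456412918686
basket_handle [([277.0, 112.0, 86.0, 175.0], 0.64)]
[270.94403989  30.50542393]
[278.30828853 195.25437892]
20 [229, 227, 226, 226, 225, 225, 227, 228, 223, 190, 156, 155, 157, 156, 157, 155, 156, 156, 154, 155, 156, 155, 154, 156, 155, 155, 155, 158, 156, 155, 156, 154, 156, 155, 159, 163, 168, 168, 167, 166, 167, 167]
40 [187, 187, 187, 191, 190, 187, 178, 186, 224, 240, 240, 241, 241, 241, 240, 243, 245, 244, 243, 243, 245, 244, 247, 231, 166, 167, 206, 230, 227, 226, 225, 225, 225, 226, 228, 217, 176, 156, 157, 160, 147, 140]
60 [210, 209, 210, 207, 205, 206, 192, 186, 216, 235, 243, 242, 241, 241, 240, 242, 243, 243, 244, 244, 249, 233, 192, 189, 174, 162, 158, 167, 168, 167, 161, 164, 162, 162, 161, 158, 158, 157, 155, 151, 150, 145]
80 [228, 225, 222, 220, 220, 222, 224, 208, 193, 228, 242, 241, 241, 241, 240, 240, 243, 246, 232, 190, 191, 192, 193, 191, 177, 170, 202, 226, 222, 219, 221, 222, 222, 220, 217, 220, 219, 221, 224, 222, 220, 223]
100 [212, 211, 205, 204,
[... 1212 characters left out ...]
5]
279 [154, 155, 155, 157, 154, 156, 228, 244, 243, 243, 244, 244, 243, 242, 244, 244, 243, 243, 244, 242, 244, 242, 244, 244, 243] [169, 169, 168, 169, 167, 169, 169, 168, 169, 168, 169, 168, 168, 165, 168, 167, 167, 160, 62, 64, 68, 68, 69, 69, 66, 67, 67, 67, 66, 61, 67, 68, 60, 65, 65, 64, 65, 67, 66, 63, 65, 66, 65, 65, 60, 64, 63, 65, 63, 59]
283 [154, 155, 155, 156, 155, 155, 229, 244, 245, 245, 244, 244, 244, 244, 244, 244, 244, 244, 245, 244, 246, 229, 245, 232, 190] [164, 165, 164, 164, 164, 164, 163, 164, 163, 162, 162, 162, 162, 162, 162, 163, 161, 158, 61, 68, 67, 67, 67, 65, 67, 65, 66, 66, 66, 64, 67, 66, 65, 65, 63, 65, 62, 67, 66, 66, 63, 67, 68, 65, 67, 65, 64, 66, 65, 65]
```

Run:
```python
from h import *
import pickle
f=pickle.load(open('w5.pkl','rb'));g=pickle.load(open('w6.pkl','rb'))
print(tri([(f,284.9,43.7),(g,278,21.8)]),tri([(f,279,184.3),(g,279.8,197.7)]))
for c,p,q in ((f,(284.9,43.7),(279,184.3)),(g,(278,21.8),(279.8,197.7))):
  A=onz(c,*p,.198);B=onz(c,*q,.198);print(A.round(4),B.round(4),((A+B)/2).round(4),np.linalg.norm(B-A),np.arctan2(A[0]-B[0],B[1]-A[1]))
M=(A+B)/2;y=np.arctan2(A[0]-B[0],B[1]-A[1]);d=np.array([-np.sin(y),np.cos(y),0]);T=M+.030*d
s=arm.get_state();R=rz(s);print('T',T,'tool units',R.T@(T-[0,0,.002]-s['eef_pos'])/.025,'yaw units',-(y-np.pi/2-s['ee_rot'][2])/.15)
```

```text
(array([ 0.38991446, -0.06882961,  0.1927815 ]), [array([ 0.2, -0. ]), array([-0.2,  0. ])]) (array([0.48538545, 0.02246457, 0.19813352]), [array([0.4, 0.1]), array([-0.6, -0.1])])
[ 0.3909 -0.0681  0.198 ] [0.4857 0.0221 0.198 ] [ 0.4383 -0.023   0.198 ] 0.1307935088776516 -0.8098968496859706
[ 0.3909 -0.0677  0.198 ] [0.4851 0.0229 0.198 ] [ 0.438  -0.0224  0.198 ] 0.1307181111675424 -0.8053625472853018
T [ 0.45965104 -0.00161961  0.198     ] tool units [1.96779490e+00 1.50248431e-03 4.17028809e+00] yaw units -0.08224400990236506
```

{"op": "play_rows", "data": {
  "travel": [
    [0.98,0,0],
    [0.98,0,0],
    [0,0,1],
    [0,0,1],
    [0,0,1],
    [0,0,0.8],
    [0,0,0.38],
    [0,0,0]
  ],
  "twist": [-0.08,0,0,0,0,0,0,0]
}}

```text
t: 20.58
eef_pos: [0.459, -0.0023, 0.195]
ee_rot: [-3.142, -0.0, -2.377]
force: [0.0, 0.9, 1.4]
width: 0.044
gripper_force: 0.0
```

{"op": "play_rows", "data": {
  "travel": [
    [0,0,0],
    [0,0,0],
    [0,0,0],
    [0,0,0],
    [0,0,0],
    [0,0,0]
  ],
  "twist": [0,0,0,0,0,0],
  "fingers": 0,
  "newtons": 50
}}

```text
t: 21.32
eef_pos: [0.4595, -0.0018, 0.1951]
ee_rot: [-3.141, 0.0, -2.377]
force: [-1.5, 1.4, 3.6]
width: 0.0135
gripper_force: 50.0
```

{"op": "play_rows", "data": {
  "travel": [
    [0,0,-0.3],
    [0,0,-0.6],
    [0,0,-0.6],
    [0,0,0],
    [0,0,0]
  ],
  "twist": [0,0,0,0,0]
}}

```text
t: 21.95
eef_pos: [0.4591, -0.0019, 0.2321]
ee_rot: [3.141, 0.0, -2.377]
force: [-0.9, -0.2, -4.4]
width: 0.0135
gripper_force: 50.0
```

{"op": "play_rows", "data": {
  "travel": [
    [0,0,-0.65],
    [0,0,-0.65],
    [0,0,-0.65],
    [0,0,-0.65],
    [0,0,0],
    [0,0,0],
    [0,0,0],
    [0,0,0]
  ],
  "twist": [0,0,-0.7,-0.8,-0.9,-0.9,-0.9,-0.63]
}}

```text
t: 22.95
eef_pos: [0.4589, -0.0019, 0.2965]
ee_rot: [3.14, -0.0, -1.649]
force: [-0.4, -0.1, -4.9]
width: 0.0134
gripper_force: 50.0
```

{"op": "play_rows", "data": {
  "travel": [
    [0.62,-0.26,0],
    [0.62,-0.26,0],
    [0.62,-0.26,0],
    [0.62,-0.26,0],
    [0.62,-0.26,0],
    [0,0,0],
    [0,0,0],
    [0,0,0]
  ],
  "twist": [0,0,0,0,0,0,0,0]
}}

```text
t: 23.95
eef_pos: [0.4853, -0.0814, 0.2973]
ee_rot: [3.142, 0.0, -1.652]
force: [-0.4, 0.0, -4.1]
width: 0.0136
gripper_force: 50.0
```

Run:
```python
from h import *
import pickle
s,f=wrist('w7.png');print(s['t'],s['eef_pos'],s['ee_rot'],s['width'],s['force'])
pickle.dump(f,open('w7.pkl','wb'))
print([(np.round(q['extent']).tolist(),round(q['confidence'],2)) for q in models.boxes_of('hook_a','wrist')[:3]])
for X in ((.628,-.1633,.248),(.564,-.158,.265)): print(proj(f,X))
m=f['pixels'].astype(int).min(2)
for c in (5,25,45,65,85,105): print(c,m[110:185,c].tolist())
```

```text
23.95 [ 0.485325   -0.08143605  0.29727091] [ 3.14154730e+00  1.79731453e-04 -1.65195351e+00] 0.013598531674676373 [-0.39241805  0.03799521 -4.12780612]
[([69.0, 128.0, 135.0, 20.0], 0.96), ([95.0, 296.0, 71.0, 76.0], 0.36)]
[ 38.43534774 129.6564758 ]
[129.01033313 130.6260935 ]
5 [96, 91, 92, 91, 90, 91, 92, 90, 89, 93, 85, 156, 167, 176, 180, 184, 187, 188, 188, 186, 182, 180, 158, 173, 164, 157, 142, 112, 92, 94, 92, 90, 90, 92, 95, 94, 95, 92, 91, 93, 93, 93, 88, 92, 93, 94, 94, 93, 90, 92, 93, 91, 92, 93, 91, 94, 94, 93, 93, 92, 93, 92, 92, 91, 92, 93, 91, 93, 93, 89, 92, 91, 91, 94, 91]
25 [93, 94, 90, 91, 92, 90, 90, 92, 91, 88, 88, 154, 170, 176, 183, 185, 186, 191, 187, 187, 182, 180, 177, 173, 166, 156, 145, 112, 93, 89, 94, 93, 91, 94, 93, 93, 95, 94, 88, 94, 92, 95, 91, 91, 91, 92, 90, 91, 92, 91, 95, 90, 97, 94, 91, 93, 90, 92, 92, 94, 91, 92, 94, 92, 96, 95, 91, 94, 89, 93, 91, 94, 91, 94, 91]
45 [92, 96, 92, 93, 93, 96, 93, 97, 94, 89, 89, 158, 170, 176, 183, 188, 187, 189, 190, 187, 184, 181, 175, 173, 164, 156, 144, 104, 91, 93, 95, 90, 94, 91, 93, 94, 90, 90, 93, 9
[... 406 characters left out ...]
, 91, 92, 96, 94, 92, 94, 93, 97, 94, 93, 95, 95, 93, 92]
85 [94, 93, 94, 94, 94, 91, 94, 93, 92, 90, 90, 158, 170, 178, 183, 185, 189, 191, 189, 188, 183, 178, 176, 171, 164, 155, 144, 105, 73, 73, 75, 95, 97, 80, 81, 80, 62, 66, 66, 65, 68, 68, 69, 64, 69, 68, 69, 67, 64, 68, 69, 71, 69, 69, 69, 64, 70, 64, 68, 66, 66, 68, 66, 68, 66, 70, 66, 68, 64, 67, 63, 71, 65, 67, 64]
105 [93, 95, 93, 92, 95, 94, 93, 94, 92, 93, 97, 159, 169, 177, 181, 187, 187, 191, 189, 190, 180, 179, 175, 172, 163, 154, 142, 100, 93, 93, 95, 93, 92, 94, 94, 91, 95, 94, 97, 94, 94, 94, 92, 94, 94, 93, 94, 92, 92, 94, 94, 93, 94, 93, 93, 95, 95, 95, 92, 91, 92, 94, 92, 92, 92, 93, 91, 94, 91, 93, 94, 91, 93, 93, 93]
```

{"op": "play_rows", "data": {
  "travel": [
    [0.5,0,0],
    [0.6,0,0],
    [0.49,0,0],
    [0,0,0],
    [0,0,0]
  ],
  "twist": [0,0,0,0,0]
}}

```text
t: 24.68
eef_pos: [0.4822, -0.1216, 0.2973]
ee_rot: [3.142, 0.0, -1.653]
force: [0.9, -0.6, -4.2]
width: 0.0135
gripper_force: 50.0
```

{"op": "play_rows", "data": {
  "travel": [
    [0,-0.6,0],
    [0,-0.75,0],
    [0,-0.75,0],
    [0,-0.75,0],
    [0,-0.75,0],
    [0,-0.75,0],
    [0,-0.75,0],
    [0,-0.75,0]
  ],
  "twist": [0,0,0,0,0,0,0,0]
}}

```text
t: 25.68
eef_pos: [0.6297, -0.1333, 0.2964]
ee_rot: [3.141, -0.0, -1.652]
force: [-0.1, -0.2, -4.1]
width: 0.0133
gripper_force: 50.0
```

{"op": "play_rows", "data": {
  "travel": [
    [0,-0.1,0],
    [0,0,0.3],
    [0,0,0.3],
    [0,0,0.3],
    [0,0,0.2],
    [0,0,0]
  ],
  "twist": [0,0,0,0,0,0]
}}

```text
t: 26.42
eef_pos: [0.6301, -0.1334, 0.2694]
ee_rot: [3.141, -0.0, -1.652]
force: [-0.4, -0.0, -5.1]
width: 0.0134
gripper_force: 50.0
```

{"op": "play_rows", "data": {
  "travel": [
    [0,0,0.15],
    [0,0,0.1],
    [0,0,0.1],
    [0,0,0]
  ],
  "twist": [0,0,0,0]
}}

```text
t: 26.92
eef_pos: [0.6304, -0.1335, 0.2608]
ee_rot: [3.141, -0.0, -1.652]
force: [-0.7, -0.2, -3.8]
width: 0.0129
gripper_force: 50.0
```

{"op": "play_rows", "data": {
  "travel": [
    [0,0,0.05],
    [0,0,0.05],
    [0,0,0]
  ],
  "twist": [0,0,0]
}}

```text
t: 27.3
eef_pos: [0.6305, -0.1335, 0.2585]
ee_rot: [-3.142, -0.0, -1.652]
force: [0.7, -0.6, -3.8]
width: 0.0133
gripper_force: 50.0
```

{"op": "play_rows", "data": {
  "travel": [
    [0,0,0.04],
    [0,0,0.03],
    [0,0,0]
  ],
  "twist": [0,0,0]
}}

```text
t: 27.68
eef_pos: [0.6307, -0.1335, 0.2577]
ee_rot: [-3.14, -0.0, -1.652]
force: [-1.8, 1.6, 2.3]
width: 0.0128
gripper_force: 50.0
```

{"op": "play_rows", "data": {
  "travel": [
    [0,0,0],
    [0,0,0],
    [0,0,0],
    [0,0,0],
    [0,0,0],
    [0,0,0]
  ],
  "twist": [0,0,0,0,0,0],
  "fingers": 0.4
}}

```text
t: 28.42
eef_pos: [0.6305, -0.1335, 0.2568]
ee_rot: [-3.142, 0.0, -1.652]
force: [0.1, 0.4, -0.2]
width: 0.0347
gripper_force: 0.0
```

{"op": "play_rows", "data": {
  "travel": [
    [0,0,-0.3],
    [0,0,-0.5],
    [0,0,-0.8],
    [0,0,-1],
    [0,0,-1],
    [0,0,-1],
    [0,0,0],
    [0,0,0]
  ],
  "twist": [0,0,0,0,0,0,0,0]
}}

```text
t: 29.42
eef_pos: [0.6303, -0.1334, 0.372]
ee_rot: [-3.141, 0.0, -1.652]
force: [-0.2, 0.5, -0.2]
width: 0.0352
gripper_force: 0.0
```

{"op": "play_rows", "data": {
  "travel": [
    [0,1,0],
    [0,1,0],
    [0,1,0],
    [0,1,0],
    [0,1,0],
    [0,1,0],
    [0,0,0],
    [0,0,0]
  ],
  "twist": [0,0,0,0,0,0,0,0]
}}

```text
t: 30.42
eef_pos: [0.4811, -0.1212, 0.3716]
ee_rot: [3.141, -0.0, -1.652]
force: [0.8, -0.6, -0.9]
width: 0.0353
gripper_force: 0.0
```

Run:
```python
from h import *
s=arm.get_state();print(s['t'],s['eef_pos'],s['force'])
a=imaging.grab_frame('scene');b=imaging.grab_frame('side')
A=cv2.resize(a['pixels'][130:340,180:390],(400,400),interpolation=2);B=cv2.resize(b['pixels'][110:290,210:390],(400,400),interpolation=2)
cv2.imwrite('pics/end.png',cv2.cvtColor(np.hstack([A,B]),cv2.COLOR_RGB2BGR))
for c in('scene','side'):
  for n in('lamp','basket','pail','canister','bottle','pocket_scale'):print(c,n,[(np.round(q['extent']).tolist(),round(q['confidence'],2)) for q in models.boxes_of(n,c)[:2]])
```

```text
30.425 [ 0.48110281 -0.12123832  0.37159468] [ 0.76668612 -0.57435768 -0.90704475]
scene lamp [([347.0, 195.0, 50.0, 51.0], 0.84), ([261.0, 240.0, 38.0, 36.0], 0.43)]
scene basket [([257.0, 258.0, 58.0, 74.0], 0.58)]
scene pail [([308.0, 222.0, 32.0, 50.0], 0.76), ([308.0, 177.0, 32.0, 23.0], 0.6)]
scene canister [([153.0, 292.0, 48.0, 67.0], 0.57), ([336.0, 157.0, 21.0, 32.0], 0.4)]
scene bottle [([336.0, 156.0, 20.0, 31.0], 0.63)]
scene pocket_scale [([306.0, 176.0, 37.0, 20.0], 0.56)]
side lamp [([271.0, 158.0, 20.0, 48.0], 0.57)]
side basket [([325.0, 221.0, 54.0, 73.0], 0.96)]
side pail [([296.0, 184.0, 26.0, 50.0], 0.65)]
side canister [([317.0, 324.0, 45.0, 76.0], 0.97)]
side bottle [([167.0, 170.0, 20.0, 38.0], 0.85)]
side pocket_scale [([170.0, 204.0, 29.0, 23.0], 0.89)]
```

View pics/end.png

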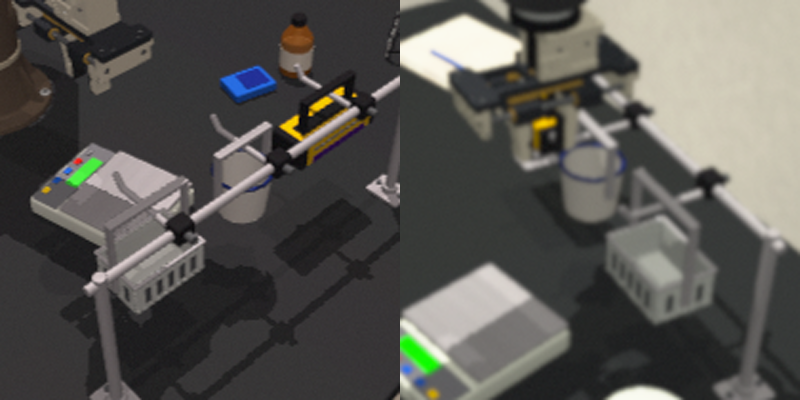

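Both hang on the end hooks, basket at (155,250) and lamp at (325,120) in the left crop. The pail and bystanders are where they were. I'll check levelness and stillness numerically.

{"op": "play_rows", "data": {
  "travel": [
    [0,0,0],
    [0,0,0],
    [0,0,0],
    [0,0,0],
    [0,0,0],
    [0,0,0],
    [0,0,0],
    [0,0,0]
  ],
  "twist": [0,0,0,0,0,0,0,0]
}}

```text
t: 32.12
eef_pos: [0.481, -0.1213, 0.3718]
ee_rot: [-3.142, -0.0, -1.652]
force: [0.9, 0.4, 0.2]
width: 0.0352
gripper_force: 0.0
```

Run:
```python
from h import *
a=imaging.grab_frame('scene');b=imaging.grab_frame('side')
S=lambda u,v:(a,u*.525+180,v*.525+130)
D=lambda u,v:(b,(u-400)*.45+210,v*.45+110)
for n,p,q in (('bsk low-y',(107,222),(693,228)),('bsk hi-y',(188,184),(638,175))):print(n,tri([S(*p),D(*q)]))
old=cv2.imread('pics/end.png');A=cv2.resize(a['pixels'][130:340,180:390],(400,400),interpolation=2);B=cv2.resize(b['pixels'][110:290,210:390],(400,400),interpolation=2)
d=cv2.absdiff(cv2.GaussianBlur(cv2.cvtColor(np.hstack([A,B]),cv2.COLOR_RGB2BGR),(5,5),0),cv2.GaussianBlur(old,(5,5),0)).max(2);print('moved px',int((d>25).sum()))
# lamp handle: expected level bar vs dark pixels in the scene picture
C=np.array([.657,.1877,.261]);u=np.array([.082,.9966,0])
for z in(0,.008,-.008): print([proj(a,C+k*.057*u+[0,0,k*z]).round(1).tolist() for k in(-1,1)])
print('seen',[S(*p)[1:] for p in((302,119),(354,77))])
```

```text
bsk low-y (array([ 0.62066922, -0.22646079,  0.26187127]), [array([-0.5,  1. ]), array([-0.6, -0.8])])
bsk hi-y (array([ 0.63818695, -0.09733915,  0.24950141]), [array([ 0., -0.]), array([0., 0.])])
moved px 0
[[338.8, 183.5], [365.2, 166.8]]
[[338.6, 185.8], [365.6, 164.6]]
[[339.0, 181.3], [364.9, 169.0]]
seen [(338.55, 192.475), (365.85, 170.425)]
```

My eyeballed ends are too coarse to judge tilt, so I'll fit line segments instead.

```bash
cat > tilt.py <<'E'
from h import *
u=np.array([.082,.9966,0]);L=cv2.createLineSegmentDetector()
for cn in('scene','side'):
    f=imaging.grab_frame(cn);g=cv2.resize(cv2.cvtColor(f['pixels'],cv2.COLOR_RGB2GRAY),None,fx=3,fy=3,interpolation=2)
    seg=(L.detect(g)[0][:,0]+.5)/3-.5
    for n,C,zs in(('basket',np.array([.628,-.1627,.257]),(0,-.085,-.135)),('lamp',np.array([.657,.1877,.257]),(0,-.05,-.09)),('pail',np.array([.643,.0125,.257]),(0,)),('rail',np.array([.7085,0.,.26]),(0,))):
        for dz in zs:
            X=C+[0,0,dz];P=lambda t,h=.03:proj(f,X+h*(u*np.cos(t)+[0,0,np.sin(t)]))-proj(f,X-h*(u*np.cos(t)+[0,0,np.sin(t)]))
            an=lambda v:np.arctan(v[1]/v[0]) if abs(v[0])>1e-6 else np.pi/2
            a0=an(P(0));k=(an(P(.05))-an(P(-.05)))/.1;c=proj(f,X);out=[]
            for s in seg:
                d=s[2:]-s[:2];l=np.hypot(*d)
                da=(an(d)-a0+np.pi/2)%np.pi-np.pi/2
                if l>(60 if n=='rail' else 12) and np.hypot(*((s[:2]+s[2:])/2-c))<(150 if n=='rail' else 22) and abs(da)<.3: out.append((s.round(0).astype(int).tolist(),round(l),round(float(np.degrees(da/k)),1)))
            print(cn,n,dz,c.round(),'k',round(float(k),2),out)
E
python3 tilt.py
```

```text
scene basket 0 [257. 236.] k -0.68 [([273, 229, 259, 238], 16, -0.6), ([237, 250, 273, 227], 43, 0.3)]
scene basket -0.085 [259. 259.] k -0.63 [([266, 252, 235, 273], 38, -0.5), ([268, 270, 288, 256], 24, 0.4), ([236, 276, 271, 253], 42, -0.2), ([268, 258, 245, 273], 28, 0.4), ([237, 250, 273, 227], 43, -2.0)]
scene basket -0.135 [260. 272.] k -0.6 [([266, 252, 235, 273], 38, -1.8), ([268, 270, 288, 256], 24, -0.9), ([253, 294, 287, 270], 42, 1.3), ([236, 276, 271, 253], 42, -1.5), ([268, 258, 245, 273], 28, -0.8)]
scene lamp 0 [352. 176.] k -0.8 [([345, 189, 355, 182], 13, -0.4), ([359, 174, 342, 185], 20, -0.1), ([366, 184, 338, 202], 33, 0.2)]
scene lamp -0.05 [351. 190.] k -0.76 [([345, 189, 355, 182], 13, -1.6), ([359, 174, 342, 185], 20, -1.3), ([366, 184, 338, 202], 33, -1.0), ([333, 212, 368, 188], 43, 1.6), ([344, 212, 370, 194], 32, 1.7), ([370, 197, 345, 214], 31, 1.9)]
scene lamp -0.09 [349. 200.] k -0.72 [([345, 189, 355, 182], 13, -2.6), ([359, 174, 342, 185], 20, -2.2), ([366, 184, 338, 202], 33, -1.9), ([333, 212, 368, 188], 43, 0.8), ([344, 212, 370, 194], 32, 0.9), 
[... 228 characters left out ...]
, 23.2), ([372, 351, 433, 279], 94, 22.8)]
side basket 0 [328. 200.] k 0.82 [([340, 217, 328, 206], 16, -0.0), ([332, 198, 319, 185], 19, -0.5), ([345, 210, 335, 202], 13, -2.1), ([315, 188, 341, 213], 36, -0.3)]
side basket -0.085 [326. 224.] k 0.74 [([340, 217, 328, 206], 16, -2.9), ([338, 234, 326, 222], 16, -2.1), ([352, 230, 344, 221], 12, -2.6)]
side basket -0.135 [325. 237.] k 0.69 [([301, 230, 324, 256], 34, 0.6), ([338, 234, 326, 222], 16, -3.8)]
side lamp 0 [270. 141.] k 0.98 []
side lamp -0.05 [270. 155.] k 0.92 []
side lamp -0.09 [270. 165.] k 0.87 []
side pail 0 [297. 168.] k 0.9 [([302, 169, 291, 158], 15, 3.0), ([292, 165, 303, 176], 15, 0.9)]
side rail 0 [317. 163.] k 0.94 []
```

Both hang level: bar edges within about 0.5° for the basket and the lamp. Nothing moved between the frames, and the arm is clear.

```bash
python3 -c "
from station import arm
print(arm.job_done())"
```

```text
the job is handed in; nothing more can be done
None
```

The job is handed in: the lamp hangs on the left hook and the basket on the right, both level to about 0.5° and still, with the pail left on its hook, the bystanders undisturbed, and about 32 s used of the 72 s allowed.

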